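# Sort the nail-art clay rolling pins on the rolling board

### The job

Two small wooden rolling pins lie across the rolling board on the manicure table: one is straight, the other is warped like a banana and would wobble and lift as it rolls. Reject the warped pin: pick it up and lay it (do not drop it) flat in the shallow metal tray. Roll the straight pin, without ever picking it up, along the board until it drops into the gutter at the board's far end, and leave it lying there.

Things in the scene. Friction and masses are not known exactly. Their poses are not given: they have to be found in the camera images.
- straight_pin (a point): straight beech rolling pin lying across the board, free to roll: barrel 40 mm thick, 144 mm long, a nub (16 mm thick, 18 mm long) at each end, about 0.14 kg. The point is its centre, on its axis, 20 mm above what it lies on. x runs along the pin; y and z turn as it rolls (z up at the start). A level push on its side rolls it; it may run on ahead
- warped_pin (a point): bent beech rolling pin lying flat across the board, before or behind the straight one: same thickness (40 mm) and mass. Its middle 52 mm is straight, both ends (46 mm of barrel, 18 mm of nub) bend 20 degrees towards its own +y; about 175 mm overall. The point is the centre of the middle part, on its axis, 20 mm above what it lies on; x along the middle part, z up at the start
- board: fixed rolling board, 240 (x) by 376 mm (y), white top, no side walls. Origin on the table under it. Deck: y -190 to +120 mm, top 18 mm above the table. Then the gutter across it, y 120 to 172 mm, floor 8 mm above the table; then a lip 14 mm thick, top at 24 mm. Pins start near y = -155 and -55 mm, within 5 degrees of the board's x, and roll towards +y
- tray: the fixed shallow open aluminium reject tray beside the gutter end of the board, 220 mm (x) by 120 mm (y) outside, 26 mm high, walls and floor 4 mm thick. Origin at the centre of its underside on the table

How it is judged (in metres and radians):
On the way:
1. the straight pin has turned over at least about half a turn while rolling on the board's deck (angle between straight_pin's own z axis and vertical above 2.3 rad and z of straight_pin in the frame of board between 0.033 and 0.046 m and y of straight_pin in the frame of board below 0.125 m), for 0.02 s.
At the end, for the whole second after the job is handed in: The straight pin, having rolled along the deck, rests on the gutter's floor, its middle within 48 mm of the board's centre line and within 10 degrees of the gutter's direction; the warped pin rests flat on the tray's floor, its centre within 45 mm of the tray's centre along each side (y of straight_pin in the frame of board between 0.132 and 0.16 m and x of straight_pin in the frame of board between -0.048 and 0.048 m and z of straight_pin in the frame of board below 0.032 m and angle between the x axis of straight_pin and the x axis of board, either way round below 0.18 rad and linear speed of each of straight, warped below 0.03 m/s and x of warped_pin in the frame of tray between -0.045 and 0.045 m and y of warped_pin in the frame of tray between -0.045 and 0.045 m and z of warped_pin in the frame of tray below 0.031 m); the robot touches nothing.
It fails at once if the straight pin is lifted off the board (more than 15 mm above the deck) (z of straight_pin in the frame of board above 0.053 m).
It fails at once if the warped pin is dropped into the tray from more than about 30 mm (horizontal distance between warped_pin and tray below 0.1 m and contact force between the fingers and warped below 0.01 N and linear speed of warped above 0.75 m/s).
It also fails if it takes over 61 s, if anything falls off the work surface, if the arm or the gripper's body presses on something with over 40 N, if the wrist force passes 120 N, or if a joint passes its speed limit or range.

### The arm

A 6-joint arm with a two-finger parallel gripper is mounted at the origin on the work surface. World frame = base frame: x ahead of the robot, y to its left, z up, the work surface at z = 0. Lengths are in mm, angles in rad, forces in N, time in s.
With the tool pointing down it reaches from about 400 to 925 mm from the base axis. Payload 12.5 kg.
Tool frame: the origin (TCP) lies midway between the tips of the shut fingers; the grasp point (between the pads) lies 19 mm behind it; z points along the fingers, y is the line along which they close (so a half turn about z gives the same grasp; the last joint's range is limited). The gripper opens to 95 mm and grips with 3 to 60 N. Pads are 20 mm wide; open, the fingers measure 119 mm over their backs; the gripper's body (75 mm by 180 mm) begins 59 mm behind the grasp point.
Start: joints at [1.162, 0.491, 1.559, -0, 1.092, -0.106], TCP at [186.354, 596.589, 214.661] pointing down, gripper open.
Joint ranges: [-3.1, 3.1], [-0.84, 2.19], [0.05, 2.79], [-1.13, 4.28], [0.06, 2.93], [-2.69, 2.69]. Speed limits (rad/s): [2.22, 2.22, 2.79, 3.14, 3.14, 3.14].

### API

Orientations are given as [roll, pitch, yaw] about the fixed x, y, z axes, in that order (R = Rz(yaw) Ry(pitch) Rx(roll)).
In Python, from cell import env gives the robot as it stands.
- The arm moves only by the tool arm_command, never from a script. Its argument "targets" is a list of rows, each a list of 5 numbers: the shift along the tool's x, y, z in mm, then the turn about the tool's z in degrees, then the opening, from 0 (shut) to 1 (fully open). In form: [[tx, ty, tz, roll, fingers], ...]. A call has 1 to 5 rows; each row is the pose to reach, as a shift and turn from the pose commanded when the call began, along the tool's axes at that moment; what a row does not reach only later rows make up. A row lasts 1/10 s, in which the tool goes at most 50 mm and 8.59 degrees, less where a joint would pass 70% of its speed; a pose out of reach is approached as far as the arm can. A call with a gripper value outside its range is refused whole. The fingers move at their own pace and stop on an object; the grip force is fixed at half the most. Time passes only in rows, so rows that repeat a pose let the fingers close. It gives the time, the measured TCP pose, the force, the opening and the grip force at its end, in the units of the state.
- env.state(): the state, without advancing time (a new reading comes with each control period).
- env.read_camera(name): name is "scene" or "side" or "wrist"; returns a dict with "frame" (400x640x3 uint8, red, green, blue), "vertical_fov" (degrees; the focal length in pixels is half the picture's height over the tangent of half this angle, whatever the lens; pixels are square), "cx", "cy" (the principal point, pixels), "k1" (the pictures are not rectified: a ray, as slopes to the right and down, at radius r is drawn at 1 + k1 r^2 times it, then the intrinsics apply), "world_from_camera" (4x4, takes a point from camera to world coordinates); the wrist camera has in their place "hand_eye" (4x4, takes a point from camera to tool coordinates, whose origin is the TCP and whose axes are the flange's). Camera axes: x right, y down, z forward; pixel columns grow to the right and rows downward; lengths in mm; the calibration is good to about 2 mm. A picture is of the moment at which its call begins: read the wrist's pose just before it. There is no depth.
- env.job_done(): hands the job in; it is judged then, once.
The state is a dict: "t": time; "joints": joint angles; "qvel": joint speeds; "tau": joint torques, N m; "eef_pos": TCP position; "tcp_rot": TCP orientation; "ft_force": force on the tool from outside, world axes, zero at the start; "moment": the same for the moment, N m; "opening": opening from 0.0 (shut) to 1.0 (fully open); "grip_force": force on a finger pad.
Only numpy, scipy, OpenCV 4.12 (cv2) and the standard library are available. Lean on these libraries where they do the work, as an engineer would, in place of code of your own. Each camera call takes 0.05 s, during which the arm holds its last target. There are 200 camera calls.

## Working session

There is one attempt and no reset: what is moved stays moved. The work goes in short steps, Python scripts to look and compute and a tool call to move; the robot and the scene stay as the last step left them, time stands still between calls to the robot, and variables do not carry over. Pictures are saved under pics/ and viewed, at most 12 in all, crops included, and the job is handed in when it is done.

Besides the shell and the picture viewer there is one more tool, called after ">>>" by a JSON object that holds its "method" and its "body", one argument or row to a line. arm_command: Moves the arm, as the interface text tells. Its arguments: {"type":"object","properties":{"targets":{"type":"array","items":{"type":"array","items":{"type":"number"}}}},"required":["targets"]}

```bash
mkdir -p pics
cat > h.py <<'E'
import numpy as np, cv2
from cell import env
def K(c):
    h=c["frame"].shape[0]; f=h/2/np.tan(np.radians(c["vertical_fov"])/2)
    return np.array([[f,0,c["cx"]],[0,f,c["cy"]],[0,0,1]]),np.array([c["k1"],0,0,0,0.])
def Tw(c,s=None):
    if "world_from_camera" in c: return np.array(c["world_from_camera"])
    r,p,y=s["tcp_rot"]; cz=lambda v:cv2.Rodrigues(np.array(v,float))[0]
    T=np.eye(4);T[:3,:3]=cz([0,0,y])@cz([0,p,0])@cz([r,0,0]);T[:3,3]=s["eef_pos"]
    return T@np.array(c["hand_eye"])
def pix(c,T,px,z):
    k,d=K(c); u=cv2.undistortPoints(np.array(px,float).reshape(-1,1,2),k,d).reshape(-1,2)
    r=np.c_[u,np.ones(len(u))]@T[:3,:3].T; o=T[:3,3]
    return o+r*((np.asarray(z)-o[2])/r[:,2])[:,None]
def shot(n,out):
    s=env.state(); c=env.read_camera(n); cv2.imwrite(f"pics/{out}.png",c["frame"][:,:,::-1])
    T=Tw(c,s); np.savez(f"pics/{out}.npz",T=T,**{k:c[k] for k in("frame","vertical_fov","cx","cy","k1")}); return c,T
def load(out):
    c=np.load(f"pics/{out}.npz"); return c,c["T"]
E
python3 - <<'E'
from h import *
for n in("scene","side","wrist"):
    c,T=shot(n,n+"0"); print(n,T.round(2).tolist(),c["vertical_fov"],c["k1"])
print(env.state())
E
```

```text
scene [[0.51, 0.65, -0.56, 1095.2], [0.86, -0.39, 0.33, -311.84], [-0.01, -0.65, -0.76, 835.86], [0.0, 0.0, 0.0, 1.0]] 43.54631468851581 0.021516844372834992
side [[0.91, -0.28, 0.32, 172.89], [-0.42, -0.62, 0.66, -725.7], [0.02, -0.73, -0.68, 814.15], [0.0, 0.0, 0.0, 1.0]] 45.058716762941046 -0.03483378384478131
wrist [[0.3, 0.92, 0.27, 111.38], [0.95, -0.29, -0.08, 618.48], [-0.0, 0.28, -0.96, 383.97], [0.0, 0.0, 0.0, 1.0]] 70.34174102403077 -0.049423186271916976
{'t': 0.15, 'joints': array([ 1.16241048e+00,  4.91406039e-01,  1.55931041e+00,  1.06321940e-05,
        1.09169105e+00, -1.05627160e-01]), 'qvel': array([ 0.00039552, -0.00201734, -0.00201554,  0.00046817,  0.00144007,
        0.00035563]), 'tau': array([ 1.46711736e-03, -6.12899995e+01, -2.58280760e+01,  6.92345831e-02,
        4.72542364e-02, -3.46613251e-05]), 'eef_pos': array([186.26879982, 596.41457586, 214.20501375]), 'tcp_rot': array([-3.14078334e+00, -9.52884497e-05,  2.83882903e+00]), 'ft_force': array([-0.64924855, -0.84534662, -0.41491597]), 'moment': array([-0.00841697,  0.02320219, -0.02599258]), 'grip_force': 0.0, 'opening': 1.002431862214785}
```

View pics/scene0.png

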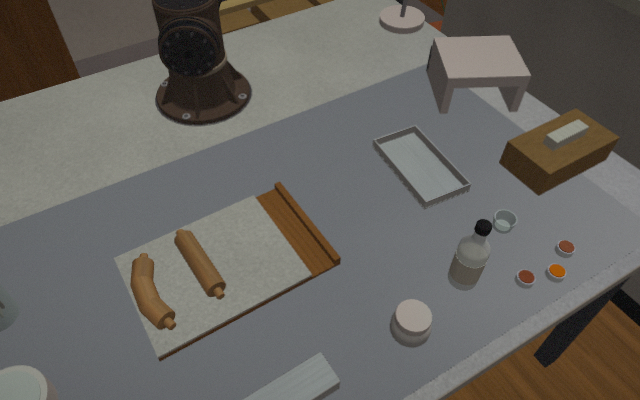

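View pics/wrist0.png

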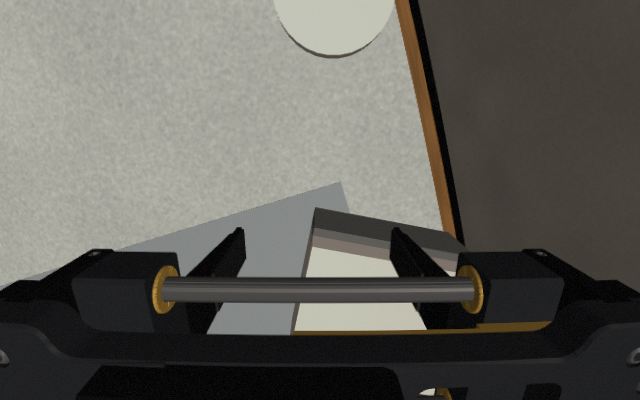

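The scene view shows the board's corners at about (117,262), (155,347), (338,262) and (278,185). The warped pin lies at (150,290) and the straight pin at (200,262), on the gutter side. The tray's corners are at (374,140), (413,127), (469,185) and (427,204). The wrist view shows nothing useful yet.

Run:
```python
from h import *
c,T=load("scene0")
for name,z,P in [("deck corners",18,[(117,261),(257,197),(311,273),(156,345)]),("lip",24,[(278,184),(339,259)]),
 ("tray rim",26,[(374,140),(414,127),(469,184),(427,203)]),
 ("straight ends",38,[(179,233),(219,293)]),("warped ends",38,[(142,256),(169,324)]),("warped mid",38,[(147,288)])]:
    print(name,pix(c,T,P,z)[:,:2].round(0).tolist())
k,d=K(c); Ti=np.linalg.inv(T); print(cv2.projectPoints(np.array([[186.,596,214]]),cv2.Rodrigues(Ti[:3,:3])[0],Ti[:3,3],k,d)[0])
big=cv2.resize(c["frame"][170:370,100:360,::-1],None,fx=3,fy=3,interpolation=cv2.INTER_CUBIC); cv2.imwrite("pics/crop1.png",big)
```

```text
deck corners [[426.0, -357.0], [419.0, -48.0], [645.0, -46.0], [633.0, -351.0]]
lip [[413.0, 8.0], [649.0, 15.0]]
tray rim [[408.0, 270.0], [420.0, 381.0], [631.0, 365.0], [626.0, 251.0]]
straight ends [[440.0, -231.0], [607.0, -218.0]]
warped ends [[456.0, -312.0], [619.0, -317.0]]
warped mid [[530.0, -327.0]]
[[[434.80414665 -10.68787401]]]
```

View pics/crop1.png

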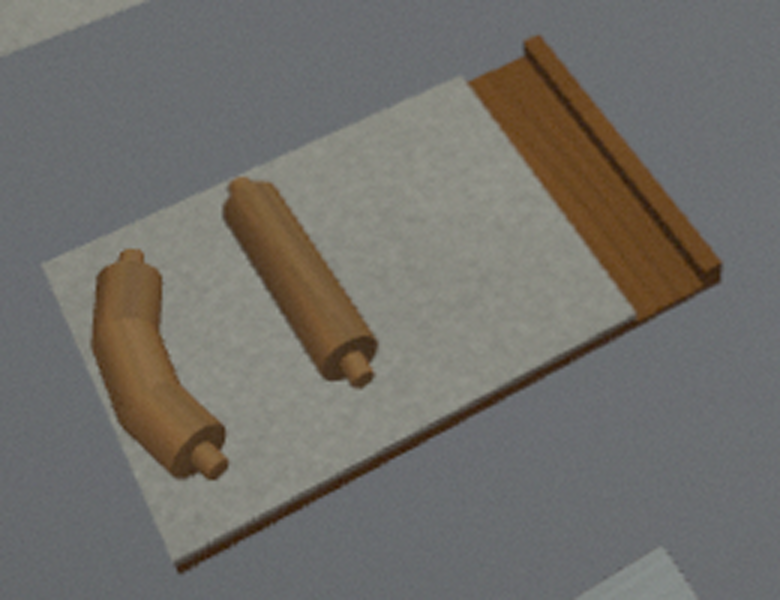

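View pics/side0.png

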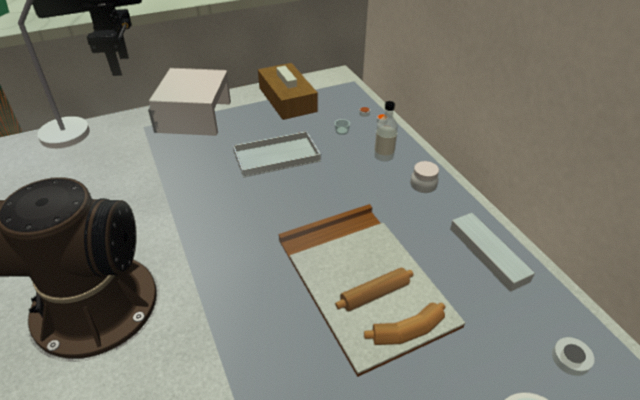

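The crop puts the warped pin's nub tips near (144,255) and (173,324), with its bend ends pointing towards the gutter. The straight pin's tips are near (178,231) and (219,297). The side view shows the same layout, with the gripper at the upper left.

```bash
cat >> h.py <<'E'
def go(x,y,z,yaw=None):
    s=env.state(); y0=s["tcp_rot"][2]; d=np.array([x,y,z])-s["eef_pos"]
    X=np.array([np.cos(y0),np.sin(y0),0]); Y=np.array([np.sin(y0),-np.cos(y0),0])
    r=0 if yaw is None else -((np.degrees(yaw-y0)+180)%360-180)
    print("t",round(s["t"],2),"at",s["eef_pos"].round(1),"yaw",round(y0,3),"q",s["joints"].round(2),"-> shift",[round(v,1) for v in (d@X,d@Y,-d[2],r)])
E
python3 - <<'E'
from h import *
c,T=load("scene0")
def t(n,z,P):
    p=pix(c,T,[(a/3+100,b/3+170) for a,b in P],z)[:,:2]; print(n,p.round(0).tolist()); return p
D=t("deck",18,[(43,264),(462,78),(637,317),(178,563)]); t("lip",24,[(525,40),(720,265)])
s=t("straight",38,[(235,183),(359,382)]); w=t("warped",38,[(131,256),(218,462)])
for p in(s,w):
    d=p[1]-p[0]; print(np.linalg.norm(d),np.arctan2(d[1],d[0]),p.mean(0))
d=(w[1]-w[0]);d/=np.linalg.norm(d);print("warped centre",w.mean(0)-22*np.array([-d[1],d[0]]))
e=(D[1]-D[0]+D[2]-D[3]);print("board y dir",np.arctan2(e[1],e[0])-np.pi/2,D.mean(0),np.linalg.norm(D[1]-D[0]),np.linalg.norm(D[3]-D[0]),np.linalg.norm(D[2]-D[1]))
go(450,300,250,np.pi)
E
```

```text
deck [[417.0, -360.0], [413.0, -52.0], [652.0, -47.0], [658.0, -353.0]]
lip [[408.0, 3.0], [649.0, 17.0]]
straight [[435.0, -230.0], [616.0, -221.0]]
warped [[456.0, -309.0], [622.0, -312.0]]
181.1328556123146 0.051595930677144894 [ 525.43209261 -225.28516287]
165.7154918341729 -0.02104133057143325 [ 539.16833195 -310.25355719]
warped centre [ 538.70545683 -332.24868726]
board y dir 0.015976595779309877 [ 534.74646517 -203.06352579] 307.99928944557047 240.9411941150191 239.18522180911984
t 0.15 at [186.3 596.4 214.2] yaw 2.839 q [ 1.16  0.49  1.56  0.    1.09 -0.11] -> shift [np.float64(-340.1), np.float64(-204.3), np.float64(-35.8), np.float64(-17.3)]
```

>>> {"method": "arm_command", "body": {
  "targets": [
    [-42, -25, -4, -4, 0.8],
    [-84, -50, -8, -8, 0.8],
    [-126, -75, -12, -12, 0.8],
    [-168, -100, -16, -17, 0.8],
    [-210, -125, -20, -17, 0.8]
  ]
}}

```text
t: 0.65
eef_pos: [350.4, 413.0, 234.7]
tcp_rot: [-3.142, -0.0, 3.139]
ft_force: [-0.0, 1.0, 0.2]
opening: 0.802
grip_force: 0.0
```

```bash
python3 -c "
from h import *
go(500,100,235,3.12)"
```

```text
t 0.65 at [350.4 413.  234.7] yaw 3.139 q [ 0.75  0.35  1.74  0.    1.05 -0.82] -> shift [np.float64(-150.5), np.float64(-312.6), np.float64(-0.3), np.float64(1.1)]
```

>>> {"method": "arm_command", "body": {
  "targets": [
    [-24, -43, 0, 0, 0.8],
    [-48, -86, 0, 0, 0.8],
    [-72, -129, 0, 0, 0.8],
    [-96, -172, 0, 0, 0.8],
    [-120, -215, 0, 0, 0.8]
  ]
}}

```text
t: 1.15
eef_pos: [468.8, 197.0, 234.7]
tcp_rot: [3.141, 0.0, 3.136]
ft_force: [0.1, 0.1, -0.4]
opening: 0.8
grip_force: 0.0
```

>>> {"method": "arm_command", "body": {
  "targets": [
    [-14, -48, 0, 0, 0.8],
    [-28, -96, 0, 0, 0.8],
    [-42, -144, 0, 0, 0.8],
    [-56, -192, 0, 0, 0.8],
    [-69, -240, 0, 0, 0.8]
  ]
}}

```text
t: 1.65
eef_pos: [535.9, -43.6, 234.6]
tcp_rot: [3.141, -0.0, 3.135]
ft_force: [1.7, 1.4, -0.1]
opening: 0.803
grip_force: 0.0
```

>>> {"method": "arm_command", "body": {
  "targets": [
    [0, -49, 0, 0, 0.8],
    [0, -98, 0, 0, 0.8],
    [0, -147, 0, 0, 0.8],
    [0, -196, 0, 0, 0.8],
    [0, -240, 0, 0, 0.8]
  ]
}}

```text
t: 2.15
eef_pos: [533.8, -283.8, 234.4]
tcp_rot: [3.141, -0.0, 3.135]
ft_force: [0.6, 1.1, 0.2]
opening: 0.801
grip_force: 0.0
```

```bash
python3 -c "
from h import *
shot('wrist','wrist1')
go(539,-332,100,3.12)"
```

```text
t 2.2 at [ 533.7 -289.3  234.1] yaw 3.132 q [-0.6   0.45  1.58 -0.    1.11 -2.17] -> shift [np.float64(-5.7), np.float64(-42.7), np.float64(134.1), np.float64(0.7)]
```

View pics/wrist1.png

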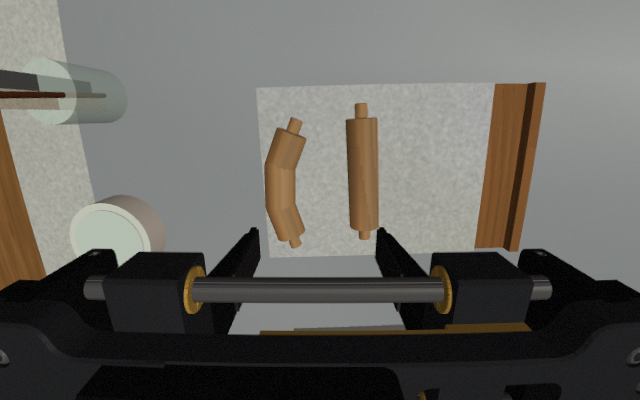

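The wrist view shows the warped pin's tips at (297,121) and (295,244), with its middle at (281,186). The straight pin's tips are at (361,106) and (364,237).

Run:
```python
from h import *
c,T=load("wrist1")
for n,z,P in[("warped tips",38,[(297,121),(295,244)]),("warped mid",38,[(281,186)]),("mid-edge L(below),R",38,[(265,186),(296.5,186)]),("straight tips",38,[(361,106),(364,237)]),("deck",18,[(257,88),(495,84),(268,258),(479,249)])]:
    print(n,pix(c,T,P,z)[:,:2].round(0).tolist())
```

```text
warped tips [[458.0, -310.0], [625.0, -317.0]]
warped mid [[541.0, -333.0]]
mid-edge L(below),R [[541.0, -354.0], [541.0, -313.0]]
straight tips [[440.0, -231.0], [615.0, -220.0]]
deck [[416.0, -362.0], [411.0, -53.0], [657.0, -360.0], [645.0, -40.0]]
```

>>> {"method": "arm_command", "body": {
  "targets": [
    [-3, -25, 30, 1.5, 0.8],
    [-6.5, -44, 75, 1.5, 0.8],
    [-6.5, -44, 115, 1.5, 0.8],
    [-6.5, -44, 145, 1.5, 0.8],
    [-6.5, -44, 150, 1.5, 0.8]
  ]
}}

```text
t: 2.7
eef_pos: [539.0, -324.5, 80.9]
tcp_rot: [3.138, -0.005, 3.109]
ft_force: [-0.3, 1.0, -0.7]
opening: 0.801
grip_force: 0.0
```

```bash
python3 -c "
from h import *
go(540,-334,23,3.107)"
```

```text
t 2.7 at [ 539.  -324.5   80.9] yaw 3.109 q [-0.65  0.65  1.67  0.    0.83 -2.19] -> shift [np.float64(-1.3), np.float64(-9.4), np.float64(57.9), np.float64(0.1)]
```

>>> {"method": "arm_command", "body": {
  "targets": [
    [0, 0, 0, 0, 0.8],
    [0, 0, 0, 0, 0.8],
    [0, 0, 0, 0, 0.8]
  ]
}}

```text
t: 3.0
eef_pos: [541.2, -325.8, 86.5]
tcp_rot: [-3.14, 0.002, 3.11]
ft_force: [0.7, -0.1, 0.3]
opening: 0.8
grip_force: 0.0
```

```bash
python3 -c "
from h import *
go(540,-334,23,3.107)"
```

```text
t 3.0 at [ 541.2 -325.8   86.5] yaw 3.11 q [-0.65  0.64  1.66  0.    0.83 -2.19] -> shift [np.float64(1.0), np.float64(-8.2), np.float64(63.5), np.float64(0.1)]
```

>>> {"method": "arm_command", "body": {
  "targets": [
    [1, -8, 20, 0, 0.8],
    [1, -8, 45, 0, 0.8],
    [1, -8, 56, 0, 0.8],
    [1, -8, 58, 0, 0.8],
    [1, -8, 58, 0, 0.8]
  ]
}}

```text
t: 3.5
eef_pos: [539.6, -333.6, 27.4]
tcp_rot: [-3.141, 0.001, 3.11]
ft_force: [-0.4, -0.1, 1.1]
opening: 0.801
grip_force: 0.0
```

>>> {"method": "arm_command", "body": {
  "targets": [
    [0, 0, 4, 0, 0.8],
    [0, 0, 4, 0, 0.8],
    [0, 0, 4, 0, 0.8]
  ]
}}

```text
t: 3.8
eef_pos: [539.5, -333.5, 23.1]
tcp_rot: [-3.141, 0.001, 3.109]
ft_force: [0.3, -0.7, -0.1]
opening: 0.801
grip_force: 0.0
```

>>> {"method": "arm_command", "body": {
  "targets": [
    [0, 0, 0, 0, 0.2],
    [0, 0, 0, 0, 0.2],
    [0, 0, 0, 0, 0.2],
    [0, 0, 0, 0, 0.2],
    [0, 0, 0, 0, 0.2]
  ]
}}

```text
t: 4.3
eef_pos: [539.3, -333.5, 22.6]
tcp_rot: [3.142, 0.0, 3.109]
ft_force: [-0.9, -0.3, -0.1]
opening: 0.437
grip_force: 0.0
```

>>> {"method": "arm_command", "body": {
  "targets": [
    [0, 0, 0, 0, 0.2],
    [0, 0, 0, 0, 0.2],
    [0, 0, -10, 0, 0.2],
    [0, 0, -20, 0, 0.2],
    [0, 0, -30, 0, 0.2]
  ]
}}

```text
t: 4.8
eef_pos: [539.4, -333.6, 53.8]
tcp_rot: [-3.141, 0.0, 3.109]
ft_force: [0.3, -0.6, -0.4]
opening: 0.416
grip_force: 30.0
```

>>> {"method": "arm_command", "body": {
  "targets": [
    [0, 0, -30, 0, 0.2],
    [0, 0, -60, 0, 0.2],
    [0, 0, -90, 0, 0.2],
    [1, 20, -110, 0, 0.2],
    [3, 55, -120, 0, 0.2]
  ]
}}

```text
t: 5.3
eef_pos: [538.4, -279.5, 175.5]
tcp_rot: [-3.139, 0.004, 3.107]
ft_force: [0.0, 1.4, -1.3]
opening: 0.416
grip_force: 30.0
```

>>> {"method": "arm_command", "body": {
  "targets": [
    [2, 40, 0, 1, 0.2],
    [4, 80, 0, 2, 0.2],
    [7, 120, 0, 2.8, 0.2],
    [10, 160, 0, 2.8, 0.2],
    [12, 200, 0, 2.8, 0.2]
  ]
}}

```text
t: 5.8
eef_pos: [532.2, -76.6, 173.7]
tcp_rot: [-3.141, 0.001, 3.06]
ft_force: [0.9, 0.6, -1.3]
opening: 0.414
grip_force: 30.0
```

>>> {"method": "arm_command", "body": {
  "targets": [
    [2, 40, 0, 0, 0.2],
    [4, 80, 0, 0, 0.2],
    [7, 120, 0, 0, 0.2],
    [10, 160, 0, 0, 0.2],
    [12, 200, 0, 0, 0.2]
  ]
}}

```text
t: 6.3
eef_pos: [536.5, 123.9, 173.7]
tcp_rot: [3.141, 0.001, 3.06]
ft_force: [1.7, -1.2, -0.4]
opening: 0.413
grip_force: 30.0
```

>>> {"method": "arm_command", "body": {
  "targets": [
    [2, 40, 0, 0, 0.2],
    [4, 75, 0, 0, 0.2],
    [6, 95, 0, 0, 0.2],
    [6, 100, 0, 0, 0.2],
    [6, 100, 0, 0, 0.2]
  ]
}}

```text
t: 6.8
eef_pos: [538.7, 222.7, 173.2]
tcp_rot: [3.141, 0.001, 3.062]
ft_force: [-0.1, -0.8, -0.2]
opening: 0.415
grip_force: 30.0
```

```bash
python3 -c "
from h import *
shot('wrist','wrist2')
go(521,309,90,3.06)"
```

```text
t 6.85 at [538.8 222.  173. ] yaw 3.061 q [ 0.28  0.48  1.71 -0.    0.95 -1.21] -> shift [np.float64(24.8), np.float64(85.3), np.float64(83.0), np.float64(0.0)]
```

View pics/wrist2.png

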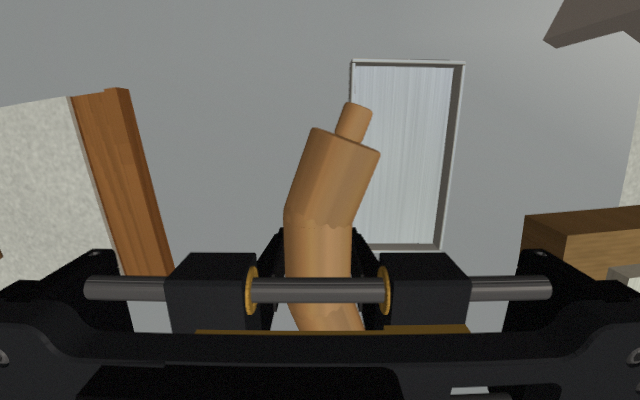

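The pin is held straight in the fingers. The tray's outer rim corners are at (351,61), (464,63) and (441,248).

Run:
```python
from h import *
c,T=load("wrist2")
p=pix(c,T,[(351,61),(464,63),(441,248)],26)[:,:2]; print(p.round(0)); m=(p[0]+p[2])/2; d=p[2]-p[1]; a=np.arctan2(d[1],d[0]); print(m,a,np.linalg.norm(d),np.linalg.norm(p[1]-p[0]))
y=m+8*np.array([np.sin(a),-np.cos(a)]); print(y); go(y[0],y[1],13,np.pi+a)
```

```text
[[406. 267.]
 [415. 385.]
 [625. 368.]]
[515.45881035 317.38702127] -0.08011740579114682 210.55434371717973 118.3941882420923
[514.81855656 309.41268274]
t 6.85 at [538.8 222.  173. ] yaw 3.061 q [ 0.28  0.48  1.71 -0.    0.95 -1.21] -> shift [np.float64(31.0), np.float64(85.2), np.float64(160.0), np.float64(-0.0)]
```

>>> {"method": "arm_command", "body": {
  "targets": [
    [9, 30, 10, 0, 0.2],
    [18, 60, 25, 0, 0.2],
    [27, 85, 50, 0, 0.2],
    [27, 85, 80, 0, 0.2],
    [27, 85, 105, 0, 0.2]
  ]
}}

```text
t: 7.35
eef_pos: [518.8, 308.6, 66.7]
tcp_rot: [-3.141, -0.0, 3.06]
ft_force: [-0.1, -0.3, -1.1]
opening: 0.414
grip_force: 30.0
```

>>> {"method": "arm_command", "body": {
  "targets": [
    [0, 0, 15, 0, 0.2],
    [0, 0, 30, 0, 0.2],
    [0, 0, 38, 0, 0.2],
    [0, 0, 40, 0, 0.2],
    [0, 0, 40, 0, 0.2]
  ]
}}

```text
t: 7.85
eef_pos: [519.2, 309.1, 27.9]
tcp_rot: [3.141, 0.0, 3.06]
ft_force: [1.1, -0.2, -1.2]
opening: 0.413
grip_force: 30.0
```

```bash
python3 -c "
from h import *
go(519,309,10,3.061);print(env.state()['ft_force'])"
```

```text
t 7.85 at [519.2 309.1  27.9] yaw 3.06 q [ 0.43  0.7   1.77  0.    0.68 -1.06] -> shift [np.float64(0.2), np.float64(-0.1), np.float64(17.9), np.float64(-0.1)]
[ 1.0750519  -0.18081409 -1.18574003]
```

>>> {"method": "arm_command", "body": {
  "targets": [
    [0, 0, 6, 0, 0.2],
    [0, 0, 12, 0, 0.2],
    [0, 0, 16, 0, 0.2],
    [0, 0, 18.5, 0, 0.2],
    [0, 0, 18.5, 0, 0.2]
  ]
}}

```text
t: 8.35
eef_pos: [518.8, 309.3, 8.9]
tcp_rot: [-3.142, -0.0, 3.061]
ft_force: [0.6, -0.4, -1.5]
opening: 0.413
grip_force: 30.0
```

>>> {"method": "arm_command", "body": {
  "targets": [
    [0, 0, 0, 0, 0.6],
    [0, 0, 0, 0, 0.6],
    [0, 0, 0, 0, 0.6],
    [0, 0, 0, 0, 0.6],
    [0, 0, 0, 0, 0.6]
  ]
}}

```text
t: 8.85
eef_pos: [518.9, 309.3, 9.2]
tcp_rot: [3.141, 0.0, 3.06]
ft_force: [0.2, 0.6, -0.2]
opening: 0.6
grip_force: 0.0
```

>>> {"method": "arm_command", "body": {
  "targets": [
    [0, 0, -10, 0, 0.6],
    [0, 0, -30, 0, 0.6],
    [0, 0, -60, 0, 0.6],
    [0, 0, -100, 0, 0.6],
    [0, 0, -140, 0, 0.6]
  ]
}}

```text
t: 9.35
eef_pos: [518.6, 309.1, 151.2]
tcp_rot: [-3.142, -0.0, 3.06]
ft_force: [1.3, 0.8, -0.1]
opening: 0.599
grip_force: 0.0
```

```bash
python3 -c "
from h import *
shot('wrist','wrist3'); shot('scene','scene3')
a=np.load('pics/wrist3.npz')['frame'];b=np.load('pics/scene3.npz')['frame']
cv2.imwrite('pics/c3.png',np.vstack([cv2.resize(a,None,fx=.72,fy=.72),cv2.resize(b[100:320,100:500],(461,254))])[:,:,::-1])
go(530,320,200,3.14-1.57)"
```

```text
t 9.45 at [520.7 310.2 155.1] yaw 3.061 q [ 0.43  0.52  1.68  0.    0.93 -1.06] -> shift [np.float64(-8.5), np.float64(10.5), np.float64(-44.9), np.float64(85.4)]
```

View pics/c3.png

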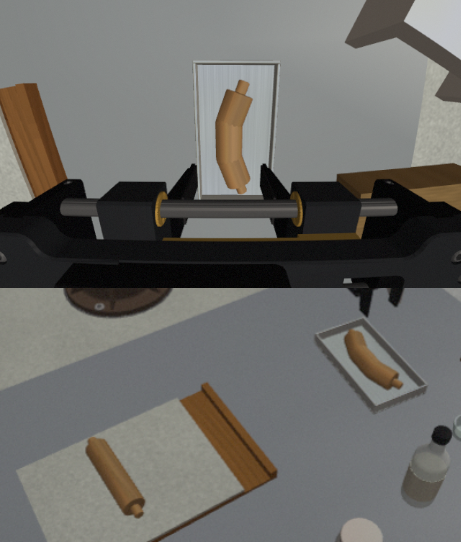

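The warped pin lies flat inside the tray, near its centre. The straight pin hasn't moved on the deck.

>>> {"method": "arm_command", "body": {
  "targets": [
    [-2, -25, -20, 8.5, 1],
    [-6, -70, -35, 17, 1],
    [-10, -117, -40, 25.5, 1],
    [-14, -164, -40, 34, 1],
    [-18, -211, -40, 42, 1]
  ]
}}

```text
t: 9.95
eef_pos: [519.2, 95.8, 189.4]
tcp_rot: [3.141, 0.0, 2.322]
ft_force: [1.2, 0.4, 0.8]
opening: 0.955
grip_force: 0.0
```

```bash
python3 -c "
from h import *
go(528,-290,190,1.6)"
```

```text
t 9.95 at [519.2  95.8 189.4] yaw 2.322 q [ 0.06  0.38  1.83  0.    0.93 -0.69] -> shift [np.float64(-288.1), np.float64(-256.9), np.float64(-0.6), np.float64(41.4)]
```

>>> {"method": "arm_command", "body": {
  "targets": [
    [-35, -31, 0, 8.4, 1],
    [-70, -62, 0, 16.8, 1],
    [-105, -93, 0, 25, 1],
    [-140, -125, 0, 33.5, 1],
    [-175, -156, 0, 41.4, 1]
  ]
}}

```text
t: 10.45
eef_pos: [525.8, -138.7, 189.2]
tcp_rot: [-3.142, -0.0, 1.599]
ft_force: [0.8, -0.1, 0.5]
opening: 0.999
grip_force: 0.0
```

```bash
python3 -c "
from h import *
go(528,-290,120,1.6)"
```

```text
t 10.45 at [ 525.8 -138.7  189.2] yaw 1.599 q [-0.38  0.41  1.79  0.    0.95 -0.41] -> shift [np.float64(-151.3), np.float64(-2.1), np.float64(69.2), np.float64(-0.1)]
```

>>> {"method": "arm_command", "body": {
  "targets": [
    [-40, -1, 0, 0, 1],
    [-85, -1, 0, 0, 1],
    [-125, -2, 10, 0, 1],
    [-148, -2, 40, 0, 1],
    [-151, -2, 70, 0, 1]
  ]
}}

```text
t: 10.95
eef_pos: [529.3, -290.7, 118.4]
tcp_rot: [3.14, 0.001, 1.602]
ft_force: [0.7, 0.4, -0.3]
opening: 0.998
grip_force: 0.0
```

>>> {"method": "arm_command", "body": {
  "targets": [
    [0, 0, 20, 0, 1],
    [0, 0, 50, 0, 1],
    [0, 0, 75, 0, 1],
    [0, 0, 85, 0, 1],
    [0, 0, 85, 0, 1]
  ]
}}

```text
t: 11.45
eef_pos: [529.0, -287.5, 33.1]
tcp_rot: [-3.14, -0.001, 1.605]
ft_force: [0.2, 0.4, 0.3]
opening: 1.002
grip_force: 0.0
```

```bash
python3 -c "
from h import *
shot('wrist','wrist4')
go(528,-257,28,1.6)"
```

```text
t 11.5 at [ 529.6 -287.8   34.3] yaw 1.605 q [-0.61  0.69  1.77  0.    0.69 -0.64] -> shift [np.float64(30.8), np.float64(-0.5), np.float64(6.3), np.float64(0.3)]
```

View pics/wrist4.png

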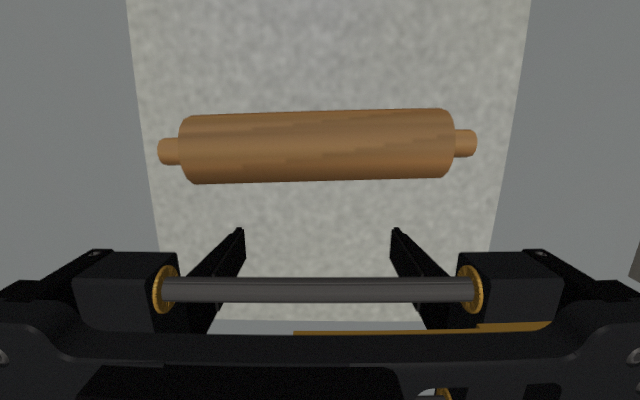

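The pin lies ahead, centred between the open fingers and nearly parallel to them: nubs at (170,151) and (465,143). I'll push slowly.

>>> {"method": "arm_command", "body": {
  "targets": [
    [8, 0, 6, 0, 1],
    [16, 0, 6, 0, 1],
    [22, 0, 6, 0, 1],
    [27, 0, 6, 0, 1],
    [32, 0, 6, 0, 1]
  ]
}}

```text
t: 12.0
eef_pos: [528.7, -255.4, 28.6]
tcp_rot: [3.141, 0.0, 1.605]
ft_force: [0.2, -0.9, 0.6]
opening: 1.0
grip_force: 0.4
```

>>> {"method": "arm_command", "body": {
  "targets": [
    [5, 0, 0, 0, 1],
    [10, 0, 0, 0, 1],
    [15, 0, 0, 0, 1],
    [20, 0, 0, 0, 1],
    [25, 0, 0, 0, 1]
  ]
}}

```text
t: 12.5
eef_pos: [527.6, -230.5, 28.1]
tcp_rot: [3.142, -0.0, 1.605]
ft_force: [0.2, -0.4, -0.2]
opening: 1.0
grip_force: 0.1
```

```bash
python3 -c "
from h import *
shot('wrist','wrist5')
go(526,-90,28,1.6)"
```

```text
t 12.55 at [ 527.4 -229.8   28.1] yaw 1.605 q [-0.53  0.67  1.84  0.    0.63 -0.56] -> shift [np.float64(139.8), np.float64(3.4), np.float64(0.1), np.float64(0.3)]
```

View pics/wrist5.png

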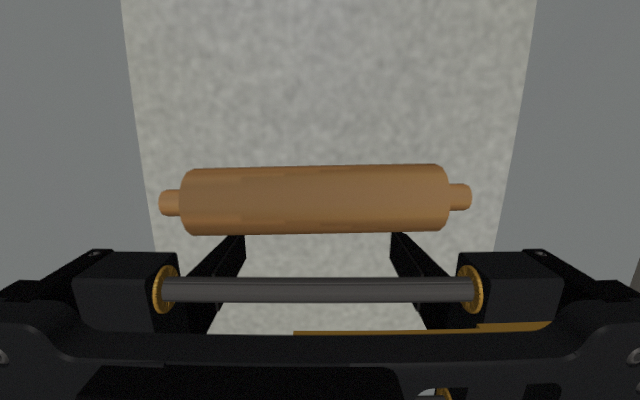

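The pin stays against both fingers, nubs at (170,203) and (462,197), and its grain pattern has turned. I'll keep going.

>>> {"method": "arm_command", "body": {
  "targets": [
    [8, 0, 0, 0, 1],
    [16, 0, 0, 0, 1],
    [24, 0, 0, 0, 1],
    [32, 0, 0, 0, 1],
    [40, 0, 0, 0, 1]
  ]
}}

```text
t: 13.05
eef_pos: [526.2, -190.1, 28.1]
tcp_rot: [3.142, -0.0, 1.605]
ft_force: [0.7, -1.1, 0.2]
opening: 0.997
grip_force: 0.1
```

>>> {"method": "arm_command", "body": {
  "targets": [
    [8, 0, 0, 0, 1],
    [16, 0, 0, 0, 1],
    [24, 0, 0, 0, 1],
    [32, 0, 0, 0, 1],
    [40, 0, 0, 0, 1]
  ]
}}

```text
t: 13.55
eef_pos: [524.8, -150.2, 28.1]
tcp_rot: [3.142, -0.0, 1.605]
ft_force: [0.2, 0.4, 0.3]
opening: 0.993
grip_force: 0.1
```

>>> {"method": "arm_command", "body": {
  "targets": [
    [8, 0, 0, 0, 1],
    [16, 0, 0, 0, 1],
    [24, 0, 0, 0, 1],
    [32, 0, 0, 0, 1],
    [40, 0, 0, 0, 1]
  ]
}}

```text
t: 14.05
eef_pos: [523.5, -110.3, 28.1]
tcp_rot: [3.142, -0.0, 1.605]
ft_force: [-1.4, -0.2, 0.3]
opening: 1.0
grip_force: 0.1
```

```bash
python3 -c "
from h import *
shot('wrist','wrist6')
go(526,-70,28,1.6)"
```

```text
t 14.1 at [ 523.3 -109.3   28.1] yaw 1.605 q [-0.33  0.63  1.94  0.    0.57 -0.36] -> shift [np.float64(39.2), np.float64(4.1), np.float64(0.1), np.float64(0.3)]
```

View pics/wrist6.png

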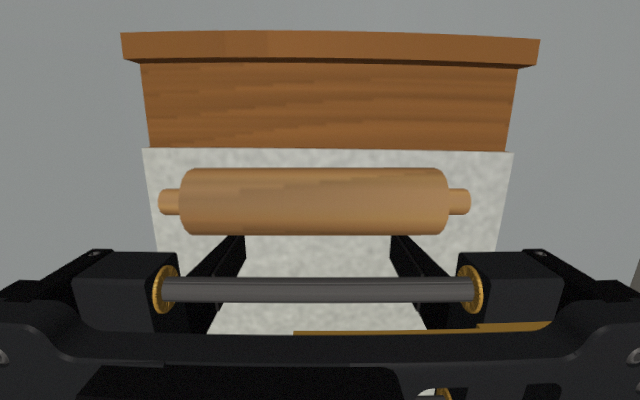

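The pin is parallel to the gutter edge at row 150 and about 30 mm short of it.

>>> {"method": "arm_command", "body": {
  "targets": [
    [8, 0, 0, 0, 1],
    [16, 0, 0, 0, 1],
    [23, 0, 0, 0, 1],
    [29, 0, 0, 0, 1],
    [35, 0, 0, 0, 1]
  ]
}}

```text
t: 14.6
eef_pos: [522.3, -75.4, 28.1]
tcp_rot: [3.142, -0.0, 1.605]
ft_force: [0.5, -0.3, 0.2]
opening: 1.001
grip_force: 0.0
```

>>> {"method": "arm_command", "body": {
  "targets": [
    [4, 0, 0, 0, 1],
    [7, 0, 0, 0, 1],
    [0, 0, 0, 0, 1],
    [-25, 0, 0, 0, 1],
    [-50, 0, -20, 0, 1]
  ]
}}

```text
t: 15.1
eef_pos: [523.1, -126.6, 46.7]
tcp_rot: [-3.138, -0.001, 1.606]
ft_force: [0.6, 1.0, 0.1]
opening: 0.998
grip_force: 0.0
```

>>> {"method": "arm_command", "body": {
  "targets": [
    [0, 0, -40, 0, 1],
    [0, 0, -80, 0, 1],
    [0, 0, -100, 0, 1],
    [0, 0, -100, 0, 1],
    [0, 0, -100, 0, 1]
  ]
}}

```text
t: 15.6
eef_pos: [523.8, -126.4, 148.0]
tcp_rot: [3.141, 0.0, 1.604]
ft_force: [0.1, -0.5, -0.6]
opening: 1.001
grip_force: 0.0
```

```bash
python3 -c "
from h import *
shot('wrist','wrist7');shot('side','side7')
a=np.load('pics/wrist7.npz')['frame'];b=np.load('pics/side7.npz')['frame']
cv2.imwrite('pics/c7.png',np.vstack([cv2.resize(a,None,fx=.75,fy=.75),cv2.resize(b[110:310,220:540],(480,300))])[:,:,::-1])"
```

```text
(no output)
```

View pics/c7.png

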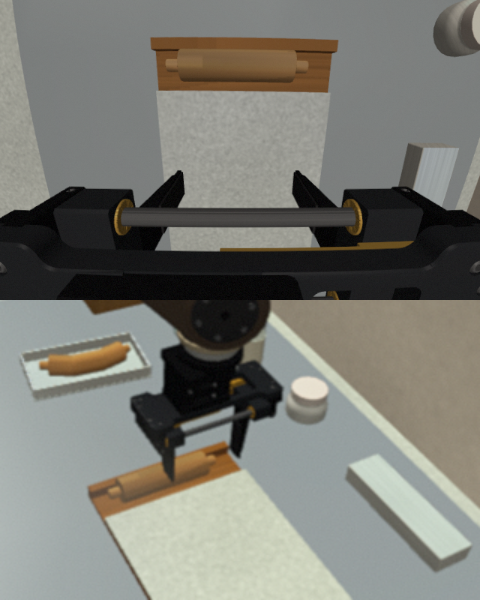

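The straight pin lies in the gutter, centred and parallel to it. The warped pin lies flat in the tray, and the gripper is clear of both. I'll let things settle, then hand in.

>>> {"method": "arm_command", "body": {
  "targets": [
    [0, 0, 0, 0, 1],
    [0, 0, 0, 0, 1],
    [0, 0, 0, 0, 1],
    [0, 0, 0, 0, 1],
    [0, 0, 0, 0, 1]
  ]
}}

```text
t: 16.2
eef_pos: [524.0, -125.9, 148.0]
tcp_rot: [-3.141, -0.0, 1.605]
ft_force: [-0.1, -0.3, 0.1]
opening: 1.003
grip_force: 0.0
```

>>> {"method": "arm_command", "body": {
  "targets": [
    [0, 0, 0, 0, 1],
    [0, 0, 0, 0, 1],
    [0, 0, 0, 0, 1],
    [0, 0, 0, 0, 1],
    [0, 0, 0, 0, 1]
  ]
}}

```text
t: 16.7
eef_pos: [524.0, -125.9, 148.1]
tcp_rot: [3.142, -0.0, 1.605]
ft_force: [1.0, -0.7, 0.1]
opening: 1.004
grip_force: 0.0
```

```bash
python3 -c "
from h import *
print(env.job_done())"
```

```text
the job is handed in; nothing more can be done
None
```

I handed the job in at about 17 s: the last pictures show the warped pin flat in the tray and the straight pin, rolled without lifting, in the gutter; no verdict came back, and I judged its half turn only from its grain.

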